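Put the infusion-pump battery on charge, contacts down

TASK

Pull the charging cabinet's drawer out to its stop and leave it out. Then load the blue battery pack into the empty pocket with its gold contacts facing down: tongue under the yellow lip, then press the other end until the pack has pushed the stiff contact block down and lies flat and fully home. Leave the red pack and everything else on the table undisturbed.

Things in the scene. Friction and masses are not known exactly. Their poses are not given: they have to be found in the camera images.
- drawer (a joint): Slide of the blue upper drawer of the low white charging cabinet (240 deep x 250 wide x 110 mm high, drawer front towards the robot; the blue panel below is fixed). 0 = shut, grows as it comes out, stop at 0.150 m. Friction about 5 N; it stays where it is left.
- handle (a point): Middle of the drawer's steel bar handle: level round bar about 120 mm long and 10 mm thick, 35 mm in front of the drawer front, 78 mm above the table (32 mm below the cabinet top). Moves with the drawer. Axes: x into the cabinet (the drawer opens along -x), y along the bar, z up.
- bay (a point): Centre of the floor of the empty pocket, in the drawer (moves with it, reachable only when it is out), 63 mm above the table. Axes: x into the cabinet, z up. Pocket 72 mm long (x -36 to 36) and 50 wide (y); side walls 5 thick and +x end wall are 10 mm high; a 14 mm wall with a yellow lip closes the -x end. The drawer front (x -74 to -56) rises 42 mm above the pocket floor.
- lip (a point): Middle of the lower free edge of the yellow lip that overhangs the empty pocket's -x end by 5 mm, across its whole width. The lip is 4 mm thick: underside 10 mm, top 14 mm above the pocket floor. A pack cannot go straight down past it: its tongue goes in first with the other end raised 12 to 20 degrees, slides to -x under the lip, then the other end is let down and pressed.
- full_bay (a point): Centre of the floor of the second pocket, 110 mm to the +y side of the empty one. It is already filled with a like blue pack, fixed there, which shows how a pack sits when home.
- contact_block (a joint): White contact block with gold strips in the pocket floor, 18 x 32 mm, centred 23 mm to +x of the bay point. 0 = as found, 4 mm proud of the floor; grows as it is pushed down; 0.004 m = flush. Stiff: it yields only to about 9 N straight down and then stays there (no spring back).
- pack: Blue battery pack, about 160 g, 70 long (x) x 46 wide (y) x 28 mm thick (z). Origin: centre of its contact face. z points from the contact face (grey half, gold strips near the +x end) to the label face (blue half), so z up = contacts down. Starts standing on a long edge, 46 mm tall, contacts roughly to the robot's right; tips over if pushed near its top. Seated: origin on the bay point, x along the bay's x.
- tongue (a point): Tip of the blue pack's tongue at its -x end, middle of its width, on the contact face (35 mm from the pack's origin). The tongue is 8 mm long, 40 wide and 7 thick, flush with the contact face; the pack's full thickness spans x -27 to +35 mm. Points roughly towards the robot at the start.
- red_pack: A faulty pack of the same shape and size with a red cover half instead of blue, standing the same way; leave it alone. Origin and axes as for the blue pack.
- saline: Clear bottle, 68 diameter x 190 mm, bystander; origin under its centre.
- vial: Small amber jar, 28 diameter x 50 mm, bystander; origin under its centre.
- carton: White carton 50 x 80 x 140 mm, bystander; origin under its centre.
- dish: Blue plastic bowl, 120 diameter x 40 mm, bystander; origin under its centre.
- tape: White tape roll, 64 outer diameter x 25 mm, lying flat, bystander; origin under its centre.
- gel: White gel bottle, 52 diameter x 130 mm, bystander; origin under its centre.
There are look-alikes about, which are no part of the job. What is shaped like the pack but purple or turquoise is not meant.

How it is judged:
By the outcome, as a careful person would: the job done as asked, in the order asked, and still so for the second after the job is handed in, with the robot touching nothing.
It also fails if it takes over 64 s, if anything falls off the work surface, if the arm or the gripper's body presses on something with over 40 N, if the wrist force passes 120 N, or if a joint passes its speed limit or range.

ROBOT

A 6-joint arm with a two-finger parallel gripper is mounted at the origin on the work surface. World frame = base frame: x ahead of the robot, y to its left, z up, the work surface at z = 0. Lengths are in m, angles in rad, forces in N, time in s.
With the tool pointing down it reaches from about 0.25 to 0.725 m from the base axis. Payload 4 kg.
Tool frame: the origin (TCP) lies at the very end of the fingers, on their centre line; the grasp point (between the pads) lies 19 mm behind it; z points along the fingers, y is the line along which they close (so a half turn about z gives the same grasp; the last joint's range is limited). The gripper opens to 85 mm and grips with 20 to 120 N. Pads are 22 mm wide; open, the fingers measure 114 mm over their backs; the gripper's body (76 mm by 85 mm) begins 54 mm behind the grasp point. The pads swing forward as they close: fully open they stand 13 mm farther back than shut.
Start: joints at [1.304, 0.241, 0.005, 1.335, 0, 1.571], TCP at [0.132, 0.482, 0.231] pointing down, gripper open.
Joint ranges: [-2.72, 2.72], [-1.05, 1.87], [-1.09, 1.28], [-1.99, 2.15], [-1.42, 1.44], [-3.14, 3.14]. Speed limits (rad/s): [2.79, 2.79, 3.14, 3.14, 3.14, 3.14].

INTERFACE

Orientations are given as a unit quaternion [x, y, z, w].
In Python, from workcell import bot, vision, workorder gives the robot as it stands.
- The arm moves only by the shell command python3 -m creep 'ROWS' [OPENING]. ROWS is JSON, a list of rows, each a list of 2 entries, a list of its own where there are three numbers: the shift along the tool's x, y, z in mm, then the turn, a rotation vector about the tool's x, y, z in rad. In form: [[[dx, dy, dz], [wx, wy, wz]], ...]. A call has 1 to 12 rows; each row shifts and turns the commanded pose from where the row before left it, along the tool's axes as they then stand; what a row does not reach is not made up. A row lasts 1/8 s, in which the tool goes at most 62.5 mm and 10.7 degrees, less where a joint would pass 70% of its speed; a pose out of reach is approached as far as the arm can. A call is refused whole if a number of a shift passes 62.5 or a number of a turn 0.188, either way. A call with a gripper value outside its range is refused whole. OPENING is the finger opening in mm, from 0 to 85.4, set as the call begins (- or left out, the last holds). The fingers move at their own pace and stop on an object; the grip force is fixed at half the most. Time passes only in rows, so rows that do not move let the fingers close. It gives the time, the measured TCP pose, the force, the opening and the grip force at its end, in the units of the state.
- bot.get_obs(): the state, without advancing time (a new reading comes with each control period).
- vision.camera(name): name is "side" or "top" or "wrist"; returns a dict with "image" (384x512x3 uint8, blue, green, red), "z_map" (384x512 float32, m along the optical axis (not along the pixel's ray), 0 where there is no reading), "K" (3x3 intrinsics, pixels), "rvec" (rotation vector, rad) and "tvec" (3), from world to camera coordinates, as OpenCV has them; the wrist camera has in their place "tool_from_camera" (4x4, takes a point from camera to tool coordinates, whose origin is the TCP and whose axes are the flange's). Camera axes: x right, y down, z forward; pixel columns grow to the right and rows downward; lengths in m; the calibration is good to about 2 mm. A picture is of the moment at which its call begins: read the wrist's pose just before it.
- workorder.job_done(): hands the job in; it is judged then, once.
Trained networks look in a picture, given as the dict that the camera call returned (one of the last four; its "shot" number tells which), for a name from the list of things; names that differ only in an ending like _2 or _b are one class to them, and where a whole thing is asked for, a point or a joint stands for the part that bears it (a point fixed in the world has none). Each returns a list of dicts, best first, with "score" (0 to 1); they miss things now and then, are a little off and sometimes report something else, mostly with a low value. They report only what shows in the picture. A call takes as long as a camera call. They do not tell look-alikes from the thing itself.
- vision.spot_in(picture, query): "position" ([column, row] in pixels, amid what is visible of it).
- vision.place_of(picture, query): "position" ([column, row] in pixels: a listed point, or the origin of a listed thing).
The state is a dict: "clock": time; "joint_pos": joint angles; "joint_vel": joint speeds; "tau": joint torques, N m; "eef_pos": TCP position; "tool_rot": TCP orientation; "ft_force": force on the tool from outside, world axes, zero at the start; "ft_torque": the same for the moment, N m; "grip_width": finger opening in m; "grasp_force": force on a finger pad.
Only numpy, scipy, OpenCV 4.12 (cv2) and the standard library are available. Lean on these libraries where they do the work, as an engineer would, in place of code of your own. Each camera call takes 0.05 s, during which the arm holds its last target. There are 200 camera calls.

## Working session

There is one attempt and no reset: what is moved stays moved. The work goes in short steps, Python scripts to look and compute and a shell command to move; the robot and the scene stay as the last step left them, time stands still between calls to the robot, and variables do not carry over. Pictures are saved under pics/ and viewed, at most 10 in all, crops included, and the job is handed in when it is done.

```bash
ls; mkdir -p pics; cat > h.py <<'E'
import numpy as np, cv2
from scipy.spatial.transform import Rotation as R
from workcell import bot, vision, workorder
def cam(name):
    o=bot.get_obs(); p=vision.camera(name)
    if name=="wrist":
        T=np.eye(4);T[:3,:3]=R.from_quat(o["tool_rot"]).as_matrix();T[:3,3]=o["eef_pos"]
        p["W"]=T@np.array(p["tool_from_camera"])
    else:
        M=np.eye(4);M[:3,:3]=cv2.Rodrigues(np.array(p["rvec"],float))[0];M[:3,3]=np.ravel(p["tvec"])
        p["W"]=np.linalg.inv(M)
    return p
def xyz(p,uv,z=None):
    """world point of pixel: on plane height z, or by depth"""
    d=np.linalg.inv(p["K"])@[uv[0],uv[1],1]; W=p["W"]
    if z is None:
        s=p["z_map"][int(round(uv[1])),int(round(uv[0]))]
    else: s=(z-W[2,3])/(W[:3,:3]@d)[2]
    return W[:3,:3]@(d*s)+W[:3,3]
def px(p,X):
    c=np.linalg.inv(p["W"])@[*X,1]; u=p["K"]@c[:3]; return u[:2]/u[2]
E
python3 - <<'E'
from h import *
o=bot.get_obs(); print(o)
t=cam("top"); s=cam("side")
cv2.imwrite("pics/a.png",np.vstack([t["image"]])); cv2.imwrite("pics/b.png",s["image"])
for p,n in((t,"top"),(s,"side")):
    print(n,p["W"].round(3).tolist())
    for q in["handle","bay","lip","full_bay","pack","tongue","red_pack","saline","vial","carton","dish","tape","gel"]:
        for r in vision.place_of(p,q)[:3]:
            u=r["position"]; print(q,round(r["score"],2),np.round(u),xyz(p,np.clip(u,0,[511,383])).round(3))
E
```

```text
pics
{'clock': 0.0, 'joint_pos': array([ 1.30399524e+00,  2.41400751e-01,  3.74552213e-03,  1.33520287e+00,
       -8.08687410e-06,  1.57079367e+00]), 'joint_vel': array([ 0.00139473, -0.00090372, -0.00032825,  0.00024499, -0.00033945,
        0.00023619]), 'tau': array([ 4.22536814e-04, -3.72319007e+01,  2.52406722e+01,  1.70749583e-02,
        1.54931090e-04,  1.09721704e-06]), 'eef_pos': array([0.13166163, 0.48170795, 0.23042719]), 'tool_rot': array([ 1.33003844e-01,  9.91114986e-01, -1.02226426e-03, -1.33107043e-04]), 'ft_force': array([-0.71795028,  0.20021463,  0.22571357]), 'ft_torque': array([-0.05122142,  0.02879552, -0.0056211 ]), 'grasp_force': 0.0, 'grip_width': 0.08547101638765242}
top [[-0.005, -0.998, 0.065, 0.48], [-1.0, 0.006, 0.011, -0.037], [-0.011, -0.065, -0.998, 1.572], [0.0, 0.0, 0.0, 1.0]]
handle 0.7 [225. 169.] [0.646 0.111 0.082]
handle 0.25 [216. 139.] [0.759 0.146 0.104]
bay 0.68 [243. 143.] [0.742 0.039 0.109]
lip 0.77 [241. 147.] [0.725 0.046 0.115]
lip 0.35 [152. 211.] [0.484 0.385 0.121]
full_bay 0.66 [216. 140.] [0.752 0.144 0.116]
pack 0.72 [377. 180
[... 1282 characters left out ...]
. 272.] [ 0.614 -0.482  0.047]
tongue 0.78 [313. 299.] [ 0.406 -0.377  0.017]
tongue 0.68 [344. 280.] [ 0.523 -0.377  0.002]
red_pack 0.85 [295. 240.] [ 0.517 -0.205  0.027]
red_pack 0.55 [372. 245.] [ 0.659 -0.361  0.028]
saline 0.81 [160. 163.] [0.458 0.385 0.02 ]
saline 0.16 [284. 159.] [0.695 0.023 0.108]
vial 0.45 [146. 181.] [0.366 0.322 0.02 ]
carton 0.67 [189. 148.] [0.595 0.412 0.016]
dish 0.95 [335. 215.] [ 0.704 -0.192  0.005]
dish 0.65 [255. 162.] [0.642 0.1   0.081]
tape 0.86 [374. 245.] [ 0.665 -0.361  0.025]
tape 0.62 [348. 266.] [ 0.545 -0.369  0.028]
tape 0.25 [162. 163.] [0.465 0.382 0.02 ]
gel 0.94 [379. 347.] [ 0.407 -0.567  0.028]
gel 0.24 [160. 164.] [0.457 0.389 0.016]
```

```bash
python3 - <<'E'
import cv2,numpy as np
t=cv2.imread("pics/a.png");s=cv2.imread("pics/b.png")
a=cv2.resize(t[110:270,130:420],None,fx=2.7,fy=2.7,interpolation=3)
cv2.imwrite("pics/a2.png",a)
b=cv2.resize(s[110:370,130:450],None,fx=2.3,fy=2.3,interpolation=3);cv2.imwrite("pics/b2.png",b)
E
```

```text
(no output)
```

View pics/a2.png

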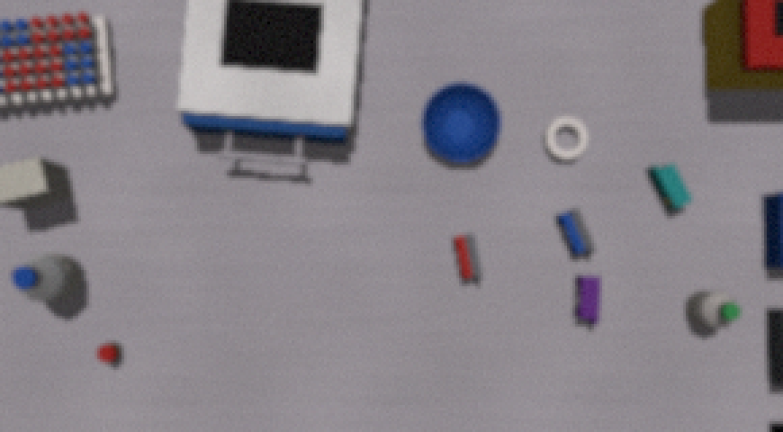

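View pics/b2.png

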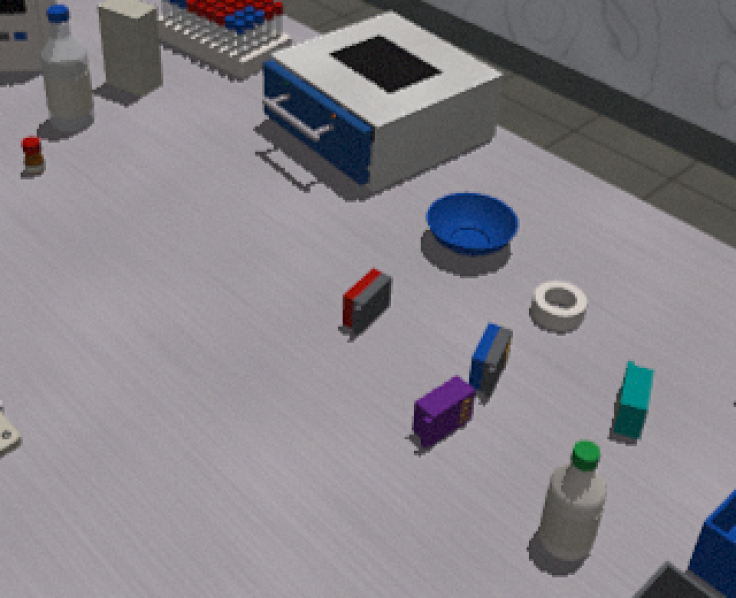

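The pictures show the cabinet at the top (handle near top pixel 225,169, small yaw). The blue pack is at top pixel (343,196), with the purple look-alike just below it at (347,220), red at (302,205) and turquoise at (377,179). Next I'll get the cabinet yaw and the pack pose from depth.

```bash
python3 - <<'E'
from h import *
t=cam("top"); s=cam("side")
vv,uu=np.mgrid[0:384,0:512]
def cloud(p):
    d=np.stack([uu,vv,np.ones_like(uu)],-1)@np.linalg.inv(p["K"]).T*p["z_map"][...,None]
    return d@p["W"][:3,:3].T+p["W"][:3,3]
def rect(P,m):
    q=P[m][:,:2].astype(np.float32)*1000; r=cv2.minAreaRect(q); return len(q),np.round(r[0],1),np.round(r[1],1),round(r[2],1),cv2.boxPoints(r).round().tolist()
for p in(t,s):
    P=cloud(p); X,Y,Z=P[...,0],P[...,1],P[...,2]; ok=p["z_map"]>0
    m=ok&(X>.6)&(X<1.05)&(abs(Y-.1)<.25)
    print("cab",rect(P,m&(Z>.1)&(Z<.12)))
    m2=m&(X<.675)&(Z>.06)&(Z<.095); print("handle",rect(P,m2),Z[m2].mean())
    hsv=cv2.cvtColor(p["image"],cv2.COLOR_BGR2HSV)
    blue=(hsv[...,0]>100)&(hsv[...,0]<125)&(hsv[...,1]>120)
    m=ok&(X>.48)&(X<.6)&(abs(Y+.37)<.06)
    print("pack top",rect(P,m&(Z>.038)&(Z<.055)),"all",rect(P,m&(Z>.015)&(Z<.055)),"blue",rect(P,m&blue&(Z>.02)))
E
```

```text
cab (4210, array([812.1,  89. ]), array([250.5, 260.4]), 84.7, [[671.0, -24.0], [930.0, -48.0], [953.0, 202.0], [694.0, 226.0]])
handle (120, array([656.9,  76.7]), array([ 34.1, 179.8]), 0.7, [[639.0, 166.0], [641.0, -13.0], [675.0, -13.0], [673.0, 167.0]]) 0.0821750674451142
pack top (124, array([ 538. , -356.2]), array([68.9, 30. ]), 21.6, [[500.0, -355.0], [511.0, -383.0], [576.0, -357.0], [565.0, -330.0]]) all (146, array([ 535.4, -349.8]), array([68.9, 43.7]), 21.6, [[495.0, -342.0], [511.0, -383.0], [576.0, -357.0], [559.0, -317.0]]) blue (60, array([ 538. , -348.1]), array([57.1, 14.9]), 21.8, [[509.0, -352.0], [514.0, -366.0], [567.0, -344.0], [562.0, -331.0]])
cab (3034, array([811.4,  88.3]), array([256.5, 265.3]), 84.1, [[666.0, -26.0], [930.0, -53.0], [957.0, 202.0], [693.0, 229.0]])
handle (174, array([655.1,  71.7]), array([ 39.3, 183.5]), 0.2, [[635.0, 163.0], [636.0, -20.0], [675.0, -20.0], [674.0, 164.0]]) 0.08114135565488259
pack top (232, array([ 538.4, -357.2]), array([73.2, 29. ]), 20.9, [[499.0, -357.0], [509.0, -384.0], [578.0, -358.0], [567.0, -331.0]]) all (331, array([ 537.5, -357.5]), array([75. , 29.1]), 21.3, [[497.0, -357.0], [508.0, -385.0], [578.0, -357.0], [567.0, -330.0]]) blue (132, array([ 537. , -349.4]), array([65.8, 14.4]), 22.4, [[504.0, -355.0], [509.0, -369.0], [570.0, -344.0], [565.0, -330.0]])
```

```bash
cat >> h.py <<'E'
def go(pos,yaxis=None,zaxis=(0,0,-1)):
    """print total shift (mm, current tool axes) and turn (rotvec, after shift) to the goal"""
    o=bot.get_obs(); A=R.from_quat(o["tool_rot"])
    d=A.inv().apply(np.array(pos)-o["eef_pos"])*1000
    print("at",o["eef_pos"].round(4),"shift",d.round(1),"norm",np.linalg.norm(d).round(1))
    if yaxis is not None:
        z=np.array(zaxis,float);z/=np.linalg.norm(z);y=np.array(yaxis,float);y-=z*(y@z);y/=np.linalg.norm(y)
        G=R.from_matrix(np.c_[np.cross(y,z),y,z]); print("turn",(A.inv()*G).as_rotvec().round(3), "other",(A.inv()*G*R.from_euler('z',np.pi)).as_rotvec().round(3))
E
python3 -m creep '[[[-54,-20.6,1.5],[0,0,0]],[[-54,-20.6,1.5],[0,0,0]],[[-54,-20.6,1.5],[0,0,0]],[[-54,-20.6,1.5],[0,0,0]],[[-54,-20.6,1.5],[0,0,0]],[[-54,-20.6,1.5],[0,0,0]],[[-54,-20.6,1.5],[0,0,0]],[[-54,-20.6,1.5],[0,0,0]],[[-54,-20.6,1.5],[0,0,0]],[[-54,-20.6,1.5],[0,0,0]],[[-54,-20.6,1.5],[0,0,0]]]' 22
python3 -m creep '[[[0,0,0],[0,0,0.1745]],[[0,0,0],[0,0,0.1745]],[[0,0,0],[0,0,0.1745]],[[0,0,0],[0,0,0.1745]],[[0,0,0],[0,0,0.1745]],[[0,0,0],[0,0,0.1745]],[[0,0,0],[0,0,0.1745]],[[0,0,0],[0,0,0.1745]],[[0,0,0],[0,0,0]]]'
python3 - <<'E'
from h import *
go((.647,.106,.15),(.9955,-.093,0))
w=cam("wrist"); print(w["W"].round(3).tolist()); im=w["image"]; cv2.imwrite("pics/w1.png",im)
for q in["handle","lip","bay"]:
    for r in vision.place_of(w,q)[:2]: print(q,r["score"],r["position"],xyz(w,r["position"]).round(4), xyz(w,r["position"],.078).round(4))
vv,uu=np.mgrid[0:384,0:512]
d=np.stack([uu,vv,np.ones_like(uu)],-1)@np.linalg.inv(w["K"]).T*w["z_map"][...,None]
P=d@w["W"][:3,:3].T+w["W"][:3,3]
m=(w["z_map"]>0)&(P[...,2]>.074)&(P[...,2]<.09)&(P[...,0]<.675)&(P[...,0]>.6)&(P[...,1]<.25)&(P[...,1]>-.1)
q=P[m]*1000; print(len(q)); r=cv2.minAreaRect(q[:,:2].astype(np.float32)); print(r,cv2.boxPoints(r).round(1).tolist(),q[:,2].max())
E
```

```text
clock: 2.88
eef_pos: [0.6465, 0.1058, 0.2148]
tool_rot: [0.133, 0.991, 0.0, 0.0]
ft_force: [0.6, 1.1, 0.0]
grip_width: 0.0214
grasp_force: 0.0
clock: 4.0
eef_pos: [0.6451, 0.1071, 0.2146]
tool_rot: [0.738, 0.675, -0.0, -0.0]
ft_force: [-0.5, -0.7, 0.4]
grip_width: 0.0219
grasp_force: 0.0
at [0.6451 0.1071 0.2146] shift [-0.9  2.1 64.6] norm 64.7
turn [-0.     0.     0.003] other [-0.    -0.    -3.138]
[[0.996, -0.085, -0.03, 0.654], [-0.09, -0.943, -0.321, 0.191], [-0.001, 0.323, -0.947, 0.357], [0.0, 0.0, 0.0, 1.0]]
handle 0.57 [257.3, 178.6] [0.6474 0.1098 0.0831] [0.6473 0.1083 0.078 ]
lip 0.51 [256.6, 180.9] [0.6466 0.1075 0.0829] [0.6464 0.106  0.078 ]
1840
((661.6835327148438, 105.04454803466797), (129.27134704589844, 35.578269958496094), 84.73786163330078) [[638.0, 42.29999923706055], [673.5, 39.0], [685.2999877929688, 167.8000030517578], [649.9000244140625, 171.0]] 85.80407933114765
```

View pics/w1.png

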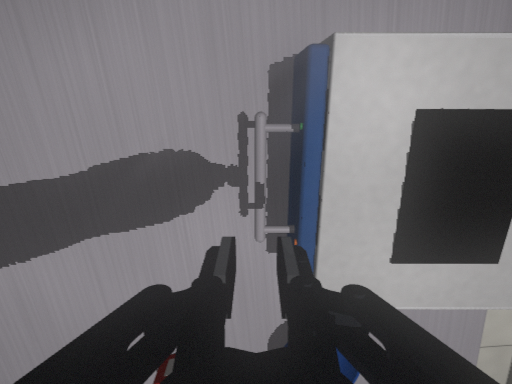

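Wrist view: the bar runs vertically at columns ~258–263, rows 115–240, beside the drawer front, and the gripper is aligned over it. I'll descend and grip.

```bash

python3 -m creep '[[[-0.5,3,40],[0,0,0]],[[0,0,50],[0,0,0]],[[0,0,42],[0,0,0]],[[0,0,22],[0,0,0]],[[0,0,0],[0,0,0]]]'
python3 -m creep '[[[0,0,0],[0,0,0]],[[0,0,0],[0,0,0]],[[0,0,0],[0,0,0]],[[0,0,0],[0,0,0]]]' 0
```

```text
clock: 4.82
eef_pos: [0.6466, 0.1062, 0.0607]
tool_rot: [0.738, 0.674, -0.001, -0.001]
ft_force: [-2.3, 0.5, 1.2]
grip_width: 0.0216
grasp_force: 1.3
clock: 5.32
eef_pos: [0.6483, 0.1063, 0.061]
tool_rot: [0.739, 0.674, 0.0, 0.0]
ft_force: [-0.2, 0.5, 2.1]
grip_width: 0.0088
grasp_force: 58.5
```

```bash

python3 -m creep '[[[0,-8,0],[0,0,0]],[[0,-16,0],[0,0,0]],[[0,-20,0],[0,0,0]],[[0,-20,0],[0,0,0]],[[0,-20,0],[0,0,0]],[[0,-20,0],[0,0,0]],[[0,-20,0],[0,0,0]],[[0,-14,0],[0,0,0]],[[0,-8,0],[0,0,0]],[[0,-4,0],[0,0,0]],[[0,0,0],[0,0,0]]]'
python3 -m creep '[[[0,-2,0],[0,0,0]],[[0,-2,0],[0,0,0]],[[0,0,0],[0,0,0]]]'
```

```text
clock: 6.7
eef_pos: [0.4994, 0.1201, 0.061]
tool_rot: [0.739, 0.674, 0.001, 0.001]
ft_force: [5.1, -1.5, -1.3]
grip_width: 0.0088
grasp_force: 59.8
clock: 7.08
eef_pos: [0.4994, 0.1201, 0.0611]
tool_rot: [0.739, 0.673, 0.003, 0.003]
ft_force: [13.7, -2.1, -10.7]
grip_width: 0.0087
grasp_force: 58.9
```

```bash

python3 -m creep '[[[0,3,0],[0,0,0]],[[0,1,0],[0,0,0]],[[0,0,0],[0,0,0]],[[0,0,-20],[0,0,0]],[[0,0,-50],[0,0,0]],[[0,0,-55],[0,0,0]],[[-40,30,-40],[0,0,0]],[[-40,40,0],[0,0,0]],[[-30,45,0],[0,0,0]],[[0,0,0],[0,0,0]],[[0,0,0],[0,0,0]]]' 24
python3 - <<'E'
from h import *
w=cam("wrist"); cv2.imwrite("pics/w2.png",w["image"])
for q,z in[("handle",.078),("lip",.073),("bay",.063),("full_bay",.063)]:
    for r in vision.place_of(w,q)[:2]: print(q,r["score"],r["position"],xyz(w,r["position"]).round(4), xyz(w,r["position"],z).round(4))
print(px(w,(.6025,.055,.063)))
E
```

```text
clock: 8.45
eef_pos: [0.6019, 0.0011, 0.2241]
tool_rot: [0.739, 0.674, -0.0, -0.001]
ft_force: [-0.2, -0.8, -0.2]
grip_width: 0.0236
grasp_force: 0.0
handle 0.59 [124.5, 58.9] [0.4989 0.1193 0.0827] [0.497  0.1199 0.078 ]
lip 0.9 [220.4, 126.6] [0.5718 0.052  0.063 ] [0.573  0.0531 0.073 ]
bay 0.93 [251.6, 119.7] [0.6033 0.0559 0.064 ] [0.6033 0.0559 0.063 ]
[250.87687455 120.65686443]
```

View pics/w2.png

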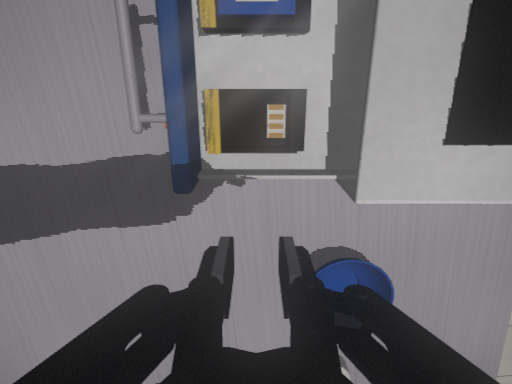

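The drawer is fully out. The pocket shows at pixels (220–306, 90–153), with the yellow lip's edge at column 220 and the contact block at (277,121). I'll do one edge computation and then go to the pack.

```bash
python3 - <<'E'
from h import *
w=cam("wrist"); g=cv2.cvtColor(w["image"],6).astype(float)
ex=np.array([.9957,-.0925,0]);ey=np.array([.0925,.9957,0]); b=np.array([.603,.0555,0])
def loc(uv,z): q=xyz(w,uv,z)-b; return (1000*np.array([q@ex,q@ey])).round(1)
print("cam",(1000*np.array([(w["W"][:3,3]-b)@ex,(w["W"][:3,3]-b)@ey])).round(0))
print("row120",g[120,200:320:1].astype(int).tolist())
print("col245",g[78:170,245].astype(int).tolist())
for uv,z in[((220.5,121),.073),((221,140),.073),((220,105),.073),((306,105),.063),((306,105),.073),((305,140),.063),((245,90),.073),((295,90),.073),((245,153),.063),((295,153),.063),((277,121),.067)]: print(uv,z,loc(uv,z))
hsv=cv2.cvtColor(w["image"],40); y=(abs(hsv[...,0].astype(int)-25)<8)&(hsv[...,1]>150)
n,l,s,c=cv2.connectedComponentsWithStats(y.astype(np.uint8)); print(s[s[:,4]>40].tolist())
go((.538-.366*.06,-.357+.93*.06,.2),(.93,.366,0))
E
```

```text
cam [ 4. 31.]
row120 [161, 162, 162, 125, 94, 92, 102, 139, 152, 152, 126, 136, 141, 148, 151, 146, 146, 146, 146, 122, 80, 68, 67, 66, 66, 66, 65, 65, 63, 64, 62, 63, 61, 62, 62, 60, 58, 58, 60, 59, 56, 58, 58, 55, 56, 57, 58, 58, 59, 58, 57, 57, 55, 59, 60, 57, 58, 60, 57, 62, 61, 63, 64, 63, 64, 64, 92, 154, 176, 164, 156, 155, 157, 156, 156, 156, 155, 156, 155, 133, 141, 139, 144, 165, 172, 127, 74, 76, 75, 76, 77, 80, 79, 78, 79, 80, 77, 78, 76, 76, 77, 77, 76, 77, 83, 144, 167, 168, 169, 170, 170, 170, 170, 169, 169, 169, 171, 170, 171, 171]
col245 [170, 170, 169, 169, 169, 169, 168, 168, 168, 166, 168, 160, 98, 85, 84, 85, 84, 83, 81, 81, 81, 79, 79, 76, 75, 75, 72, 70, 69, 67, 67, 65, 66, 65, 64, 62, 59, 60, 59, 58, 57, 56, 57, 57, 57, 55, 53, 55, 52, 54, 54, 54, 53, 54, 54, 54, 54, 53, 52, 56, 53, 53, 53, 55, 56, 55, 55, 55, 54, 49, 52, 55, 56, 55, 57, 83, 162, 163, 162, 161, 163, 163, 163, 164, 163, 164, 163, 163, 163, 162, 163, 156]
(220.5, 121) 0.073 [-29.3   0.9]
(221, 140) 0.073 [-29.5 -17.4]
(220, 105) 0.073 [-29.3  15.7]
(306, 105) 0.063 [53.5 15.3]
(306, 105) 0.073 [51.9 15.8]
(305, 140) 0.063 [ 54.4 -18.8]
(245, 90) 0.073 [-5.6 29.2]
(295, 90) 0.073 [40.9 29.3]
(245, 153) 0.063 [ -6.5 -32.3]
(295, 153) 0.063 [ 44.9 -32.2]
(277, 121) 0.067 [25.3  0.4]
[[0, 0, 512, 384, 196578]]
at [0.602  0.0019 0.2254] shift [-309.7  -58.2   25.4] norm 316.1
turn [ 0.001  0.    -0.466] other [ 0.000e+00 -1.000e-03  2.676e+00]
```

```bash

python3 -m creep '[[[-51.6,-9.7,0],[0,0,0]],[[-51.6,-9.7,0],[0,0,0]],[[-51.6,-9.7,0],[0,0,0]],[[-51.6,-9.7,0],[0,0,0]],[[-51.6,-9.7,0],[0,0,0]],[[-51.6,-9.7,0],[0,0,0]]]' 0
python3 -m creep '[[[0,0,0],[0,0,-0.185]],[[0,0,0],[0,0,-0.185]],[[0,0,0],[0,0,-0.185]],[[0,0,0],[0,0,-0.185]],[[0,0,0],[0,0,-0.185]],[[0,0,0],[0,0,-0.185]],[[0,0,0],[0,0,-0.185]],[[0,0,0],[0,0,-0.185]],[[0,0,0],[0,0,-0.185]],[[0,0,0],[0,0,-0.185]],[[0,0,0],[0,0,-0.185]],[[0,0,0],[0,0,0]]]'
python3 - <<'E'
from h import *
o=bot.get_obs();print(o["joint_pos"].round(2))
go((.538-.366*.06,-.357+.93*.06,.036),(-.366,.93,0))
w=cam("wrist"); cv2.imwrite("pics/w3.png",w["image"])
P=[]
for q in["pack","tongue","red_pack"]:
    for r in vision.place_of(w,q)[:3]: print(q,r["score"],np.round(r["position"]),xyz(w,r["position"]).round(4))
E
```

```text
clock: 9.5
eef_pos: [0.5155, -0.3029, 0.2254]
tool_rot: [0.739, 0.674, 0.0, 0.0]
ft_force: [0.6, -0.0, 0.1]
grip_width: -0.0001
grasp_force: 0.0
clock: 11.0
eef_pos: [0.5161, -0.3014, 0.2252]
tool_rot: [-0.184, 0.983, -0.0, 0.0]
ft_force: [0.4, 1.2, 0.0]
grip_width: 0.0
grasp_force: 0.0
[-0.53  0.44  0.27  1.4  -0.   -0.9 ]
at [ 0.5161 -0.3014  0.2252] shift [  0.    0.3 189.2] norm 189.2
turn [-0.     0.    -0.004] other [0.000e+00 1.000e-03 3.137e+00]
pack 0.9 [191. 159.] [ 0.5331 -0.3694  0.0472]
pack 0.57 [ 82. 176.] [ 0.6046 -0.4846  0.0279]
tongue 0.84 [ 94. 204.] [ 6.507e-01 -4.753e-01  1.000e-04]
tongue 0.65 [188. 136.] [ 0.5118 -0.3808  0.0416]
tongue 0.57 [219.  30.] [ 3.988e-01 -3.890e-01  1.000e-04]
red_pack 0.95 [330. 182.] [ 0.508  -0.2085  0.0216]
```

View pics/w3.png

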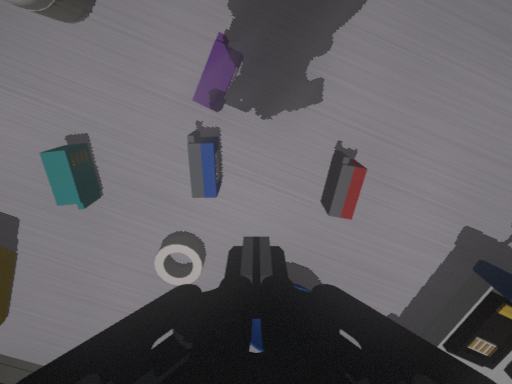

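The wrist view has the blue pack at (203,165), grey contact half on the image left (world right), clear floor on that side. I'll descend beside the label side and tip it.

```bash

python3 -m creep '[[[0,0,50],[0,0,0]],[[0,0,55],[0,0,0]],[[0,0,50],[0,0,0]],[[0,0,34],[0,0,0]],[[0,-15,0],[0,0,0]],[[0,-10,0],[0,0,0]],[[0,-4,0],[0,0,0]],[[0,-4,0],[0,0,0]],[[0,-4,0],[0,0,0]],[[0,-4,0],[0,0,0]],[[0,-4,0],[0,0,0]],[[0,-4,0],[0,0,0]]]'
python3 -m creep '[[[0,-3,0],[0,0,0]],[[0,-2,0],[0,0,0]],[[0,0,0],[0,0,0]]]'
python3 - <<'E'
from h import *
w=cam("wrist"); cv2.imwrite("pics/w4.png",w["image"])
for q in["pack"]:
    for r in vision.place_of(w,q)[:3]: print(q,r["score"],np.round(r["position"]),xyz(w,r["position"]).round(4))
E
```

```text
clock: 12.7
eef_pos: [0.5339, -0.3478, 0.0358]
tool_rot: [-0.185, 0.983, -0.0, -0.0]
ft_force: [0.0, 0.3, 0.9]
grip_width: -0.0002
grasp_force: 0.2
clock: 13.08
eef_pos: [0.5356, -0.3523, 0.0356]
tool_rot: [-0.185, 0.983, 0.0, -0.0]
ft_force: [0.1, 0.3, 0.5]
grip_width: -0.0002
grasp_force: 0.0
pack 0.91 [265.  42.] [ 0.4419 -0.384   0.0455]
pack 0.88 [199. 235.] [ 0.5284 -0.3822  0.0536]
pack 0.61 [  4. 264.] [ 0.6061 -0.485   0.0225]
```

View pics/w4.png

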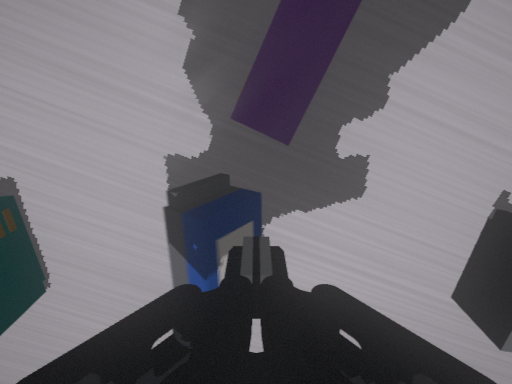

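The pack is leaning with its label face showing at (225,240). I'll push a bit further.

```bash

python3 -m creep '[[[0,-4,0],[0,0,0]],[[0,-4,0],[0,0,0]],[[0,-4,0],[0,0,0]],[[0,-4,0],[0,0,0]],[[0,0,0],[0,0,0]],[[0,0,0],[0,0,0]],[[0,30,0],[0,0,0]],[[0,20,-40],[0,0,0]],[[0,0,-55],[0,0,0]],[[10,-30,-50],[0,0,0]],[[20,-15,0],[0,0,0]],[[0,0,0],[0,0,0]]]'
python3 - <<'E'
from h import *
w=cam("wrist"); cv2.imwrite("pics/w5.png",w["image"])
for q in["pack","tongue"]:
    for r in vision.place_of(w,q)[:3]: print(q,r["score"],np.round(r["position"]),xyz(w,r["position"]).round(4))
vv,uu=np.mgrid[0:384,0:512]
d=np.stack([uu,vv,np.ones_like(uu)],-1)@np.linalg.inv(w["K"]).T*w["z_map"][...,None]
P=d@w["W"][:3,:3].T+w["W"][:3,3]
m=(w["z_map"]>0)&(P[...,2]>.022)&(P[...,2]<.036)&(abs(P[...,0]-.55)<.055)&(abs(P[...,1]+.4)<.06)&(vv<250)
q=P[m]*1000; print(len(q),np.percentile(q[:,2],[5,50,95])); r=cv2.minAreaRect(q[:,:2].astype(np.float32)); print(r,cv2.boxPoints(r).round(1).tolist())
E
```

```text
clock: 14.68
eef_pos: [0.5111, -0.3747, 0.1817]
tool_rot: [-0.184, 0.983, -0.001, 0.0]
ft_force: [-0.1, -0.7, -0.2]
grip_width: -0.0001
grasp_force: 0.0
pack 0.98 [274.  98.] [ 0.4372 -0.3849  0.0383]
pack 0.87 [228. 194.] [ 0.5436 -0.3925  0.0282]
pack 0.71 [131. 217.] [ 0.609  -0.4824  0.0228]
tongue 0.91 [229. 164.] [ 5.197e-01 -4.028e-01  2.000e-04]
tongue 0.67 [289.  62.] [ 4.004e-01 -3.817e-01 -1.000e-04]
tongue 0.6 [136. 241.] [ 0.6347 -0.4698  0.0244]
2443 [26.90797613 28.28675297 29.4822446 ]
((557.0719604492188, -389.936279296875), (62.69757080078125, 46.11050796508789), 22.14125633239746) [[519.2999877929688, -380.3999938964844], [536.7000122070312, -423.1000061035156], [594.7999877929688, -399.5], [577.4000244140625, -356.79998779296875]]
```

View pics/w5.png

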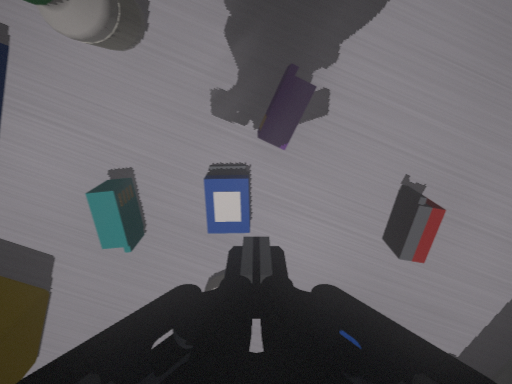

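The pack lies flat, label up, at pixel (228,202); its body rectangle is 62.7×46 mm with its top at 28 mm, all as expected. Next step is to grasp it.

```bash
python3 - <<'E'
from h import *
go((.5571,-.3899,.010),(-.376,.9265,0))
E
```

```text
at [ 0.5114 -0.3724  0.1799] shift [-36.3 -33.3 169.8] norm 176.8
turn [ 0.002 -0.001 -0.013] other [-1.000e-03 -3.000e-03  3.129e+00]
```

```bash

python3 -m creep '[[[-18,-17,0],[0,0,-0.013]],[[-18,-16,0],[0,0,0]],[[0,0,40],[0,0,0]],[[0,0,50],[0,0,0]],[[0,0,50],[0,0,0]],[[0,0,20],[0,0,0]],[[0,0,0],[0,0,0]],[[0,0,0],[0,0,0]]]' 70
python3 - <<'E'
from h import *
go((.5571,-.3899,.010),(-.376,.9265,0))
E
```

```text
clock: 15.82
eef_pos: [0.5583, -0.3905, 0.0218]
tool_rot: [-0.192, 0.981, -0.0, 0.001]
ft_force: [-0.2, 0.2, -0.1]
grip_width: 0.0701
grasp_force: 0.0
at [ 0.5583 -0.3905  0.0218] shift [ 0.9  1.1 11.8] norm 11.9
turn [-0.001  0.001  0.001] other [-1.000e-03 -2.000e-03 -3.141e+00]
```

```bash

python3 -m creep '[[[0,1,8],[0,0,0]],[[0,0,4],[0,0,0]],[[0,0,0],[0,0,0]]]'
python3 -m creep '[[[0,0,0],[0,0,0]],[[0,0,0],[0,0,0]],[[0,0,0],[0,0,0]],[[0,0,0],[0,0,0]]]' 0
python3 -m creep '[[[0,0,-10],[0,0,0]],[[0,0,-40],[0,0,0]],[[0,0,-60],[0,0,0]],[[0,0,-60],[0,0,0]],[[0,0,0],[0,0,0]]]'
python3 - <<'E'
from h import *
ex=np.array([.9957,-.0925,0]);ey=np.array([.0925,.9957,0])
go((.6045,.0553,.2),ey)
E
```

```text
clock: 16.2
eef_pos: [0.5567, -0.3896, 0.0087]
tool_rot: [-0.191, 0.982, 0.0, -0.0]
ft_force: [-0.1, -0.3, 0.3]
grip_width: 0.0701
grasp_force: 0.0
clock: 16.7
eef_pos: [0.5574, -0.3901, 0.0095]
tool_rot: [-0.191, 0.982, -0.0, 0.0]
ft_force: [-0.7, -0.3, 3.0]
grip_width: 0.0448
grasp_force: 64.1
clock: 17.32
eef_pos: [0.5599, -0.3918, 0.1866]
tool_rot: [-0.191, 0.981, -0.005, 0.005]
ft_force: [0.8, 0.2, -1.9]
grip_width: 0.0444
grasp_force: 63.7
at [ 0.5599 -0.3918  0.1866] shift [-209.4  397.4  -16.3] norm 449.5
turn [-0.009  0.01   0.478] other [-0.013 -0.012 -2.664]
```

Pack gripped (64 N). Now carry it over the bay and tilt.

```bash

python3 -m creep '[[[-27.3,49.1,0],[0,0,0]],[[-27.3,49.1,0],[0,0,0]],[[-27.3,49.1,0],[0,0,0]],[[-27.3,49.1,0],[0,0,0]],[[-27.3,49.1,0],[0,0,0]],[[-27.3,49.1,0],[0,0,0]],[[-27.3,49.1,0],[0,0,0]],[[-27.3,49.1,0],[0,0,0]],[[0,0,0],[0,0,0.159]],[[0,0,0],[0,0,0.159]],[[0,0,0],[0,0,0.159]],[[0,0,0],[0,0,0]]]'
python3 -m creep '[[[0,0,0],[0,-0.131,0]],[[0,0,0],[0,-0.131,0]],[[0,0,0],[0,0,0]]]'
cat >> h.py <<'E'
ex=np.array([.9957,-.0925,0]);ey=np.array([.0925,.9957,0]);ez=np.array([0,0,1.]);B=np.array([.6045,.0553,.063])
def tcp(tx,tz,deg,gx=4,gz=9.5,ty=0):
    """TCP goal for tongue tip at bay-local (tx,ty,tz) mm, pack tilted deg"""
    a=np.radians(deg);c,s=np.cos(a),np.sin(a);pxx=c*ex+s*ez;pz=-s*ex+c*ez
    go(B+(tx*ex+ty*ey+tz*ez+(35+gx)*pxx+gz*pz)/1000,ey,-pz)
E
python3 - <<'E'
from h import *
tcp(-25,40,15)
w=cam("wrist"); cv2.imwrite("pics/w6.png",w["image"])
for q in["lip","tongue","bay","pack"]:
    for r in vision.place_of(w,q)[:2]: print(q,r["score"],np.round(r["position"]),xyz(w,r["position"]).round(4))
E
```

```text
clock: 18.82
eef_pos: [0.6109, 0.0564, 0.1775]
tool_rot: [0.045, 0.999, -0.0, -0.001]
ft_force: [-0.1, 0.2, -1.1]
grip_width: 0.0447
grasp_force: 63.6
clock: 19.2
eef_pos: [0.6062, 0.056, 0.1758]
tool_rot: [0.044, 0.991, -0.007, 0.126]
ft_force: [-0.3, -0.0, -0.9]
grip_width: 0.0443
grasp_force: 63.6
at [0.6062 0.056  0.1758] shift [ 5.1 -0.8 53.9] norm 54.2
turn [-0.001 -0.009  0.004] other [ 1.400e-02 -2.000e-03 -3.138e+00]
lip 0.95 [254. 126.] [0.5806 0.0577 0.0618]
lip 0.52 [256. 233.] [0.5831 0.0595 0.1886]
bay 0.61 [254. 153.] [0.6045 0.0557 0.0625]
pack 0.57 [254. 231.] [0.583  0.0585 0.1874]
```

View pics/w6.png

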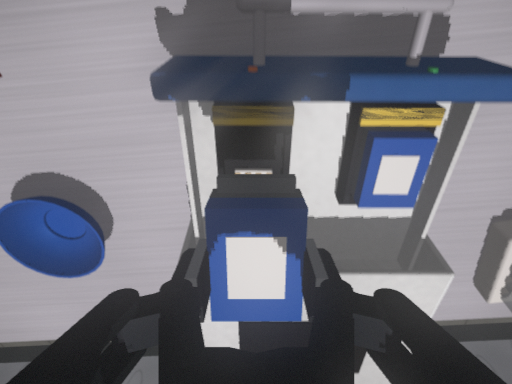

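The pack is held with its tongue at (257,185) facing the lip (213–294, 105–123). I'll measure the lateral alignment and the lip/tongue distance from this view.

```bash
python3 - <<'E'
from h import *
w=cam("wrist"); im=w["image"]; hsv=cv2.cvtColor(im,40)
y=((abs(hsv[...,0].astype(int)-25)<8)&(hsv[...,1]>90)&(hsv[...,2]>50)).astype(np.uint8); y[:, 320:]=0;y[160:]=0
n,l,s,c=cv2.connectedComponentsWithStats(y); i=1+s[1:,4].argmax(); print("lip box",s[i])
x0,y0,ww,hh=s[i][:4]
def loc(uv,z): q=xyz(w,uv,z)-B; return (1000*np.array([q@ex,q@ey])).round(1)
yb=y0+hh-.5
for u in(x0,x0+ww): print("lip near edge z.077/.073",loc((u,yb),.077),loc((u,yb),.073),"top edge far",loc((u,y0),.077))
# tongue top & body by depth
o=bot.get_obs(); A=R.from_quat(o["tool_rot"])
vv,uu=np.mgrid[0:384,0:512]
d=np.stack([uu,vv,np.ones_like(uu)],-1)@np.linalg.inv(w["K"]).T*w["z_map"][...,None]
P=d@w["W"][:3,:3].T+w["W"][:3,3]; T=A.inv().apply((P-o["eef_pos"]).reshape(-1,3)).reshape(P.shape)*1000
near=(w["z_map"]>0)&(vv<320)&(abs(T[...,1])<30)
top=near&(T[...,2]>-24)&(T[...,2]<-12)&(abs(T[...,0])<45)&(hsv[...,0]>95)
q=T[top]; print("body top tool coords x",np.percentile(q[:,0],[1,50,99]).round(1),"y",np.percentile(q[:,1],[1,99]).round(1),"z",np.percentile(q[:,2],[5,50,95]).round(1))
tg=near&(T[...,2]>-6)&(T[...,2]<8)&(T[...,0]>28)&(T[...,0]<50)
q=T[tg]; print("tongue",len(q),"x",np.percentile(q[:,0],[1,50,99]).round(1),"y",np.percentile(q[:,1],[1,99]).round(1),"z",np.percentile(q[:,2],[5,50,95]).round(1))
E
```

```text
lip box [211  92  73  18 920]
lip near edge z.077/.073 [-31.7 -30. ] [-30.4 -30.6] top edge far [-44.6 -28.9]
lip near edge z.077/.073 [-31.8  24.3] [-30.4  24.6] top edge far [-44.6  23.6]
body top tool coords x [-29.3   9.9  31.5] y [-25.5  26.9] z [-19.8 -18.7 -16. ]
tongue 1994 x [30.8 34.2 39.5] y [-20.7  23.1] z [-4.5  2.2  5.9]
```

```bash
python3 - <<'E'
from h import *
tcp(-26,20,15,ty=-.5)
tcp(-26,2,15,ty=-.5)
E
```

```text
at [0.614  0.0563 0.1799] shift [20.4 -2.4 74.9] norm 77.7
turn [0.001 0.002 0.001] other [-3.000e-03  1.000e-03 -3.141e+00]
at [0.614  0.0563 0.1799] shift [25.1 -2.4 92.3] norm 95.7
turn [0.001 0.002 0.001] other [-3.000e-03  1.000e-03 -3.141e+00]
```

```bash
python3 -m creep '[[[7,-2,25],[0,0,0]],[[7,0,25],[0,0,0]],[[6,0,25],[0,0,0]],[[0,0,0],[0,0,0]],[[0,0,0],[0,0,0]],[[0,0,0],[0,0,0]]]'
python3 - <<'E'
from h import *
tcp(-26,2,15,ty=-.5)
w=cam("wrist"); cv2.imwrite("pics/w7.png",w["image"])
E
```

```text
clock: 20.25
eef_pos: [0.6132, 0.0544, 0.103]
tool_rot: [0.046, 0.99, -0.006, 0.132]
ft_force: [0.1, 0.1, -1.3]
grip_width: 0.0449
grasp_force: 63.6
at [0.6132 0.0544 0.103 ] shift [ 4.5 -0.5 18.2] norm 18.7
turn [0.001 0.003 0.001] other [-5.000e-03  1.000e-03 -3.141e+00]
```

View pics/w7.png

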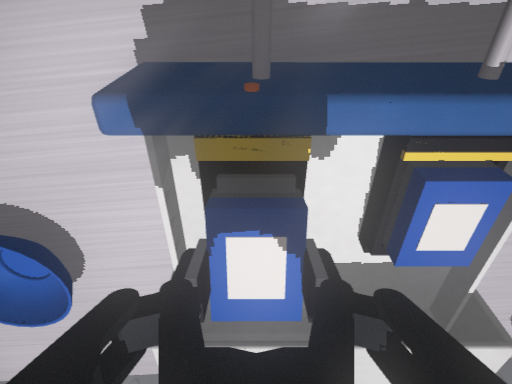

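The tongue (216–298) is centred about 1.5–2 mm right of the lip (195–311). I'll shift −1.5 mm in y while descending slowly.

```bash
python3 -m creep '[[[1.2,-1.5,5],[0,0,0]],[[1.2,0,5],[0,0,0]],[[1,0,4],[0,0,0]],[[0.6,0,2.5],[0,0,0]],[[0,0,0],[0,0,0]],[[0,0,0],[0,0,0]]]'
python3 - <<'E'
from h import *
tcp(-26,0,15,ty=-1.5)
E
```

```text
clock: 21.05
eef_pos: [0.6121, 0.0528, 0.0844]
tool_rot: [0.045, 0.99, -0.006, 0.131]
ft_force: [-0.3, 0.1, -1.6]
grip_width: 0.0444
grasp_force: 63.6
at [0.6121 0.0528 0.0844] shift [-0.8  0.3  2.4] norm 2.5
turn [0.    0.    0.001] other [-1.000e-03  0.000e+00 -3.141e+00]
```

```bash
python3 -m creep '[[[0.3,0,1.2],[0,0,0]],[[0,0,0],[0,0,0]],[[1.5,0,-0.4],[0,0,0]],[[1.5,0,-0.4],[0,0,0]],[[1.5,0,-0.4],[0,0,0]],[[1,0,-0.3],[0,0,0]],[[0,0,0],[0,0,0]]]'
python3 -m creep '[[[1,0,-0.3],[0,0,0]],[[1,0,-0.3],[0,0,0]],[[0,0,0],[0,0,0]]]'
python3 - <<'E'
from h import *
tcp(-35,0,15,ty=-1.5)
w=cam("wrist"); cv2.imwrite("pics/w8.png",w["image"])
E
```

```text
clock: 21.92
eef_pos: [0.6062, 0.0533, 0.0831]
tool_rot: [0.045, 0.99, -0.006, 0.13]
ft_force: [-0.3, -0.6, -1.3]
grip_width: 0.0446
grasp_force: 63.6
clock: 22.3
eef_pos: [0.6052, 0.0534, 0.0835]
tool_rot: [0.046, 0.99, -0.006, 0.131]
ft_force: [3.8, -0.7, -2.2]
grip_width: 0.0449
grasp_force: 63.3
at [0.6052 0.0534 0.0835] shift [1.  0.3 1. ] norm 1.4
turn [0.    0.002 0.001] other [-3.000e-03  0.000e+00 -3.141e+00]
```

View pics/w8.png

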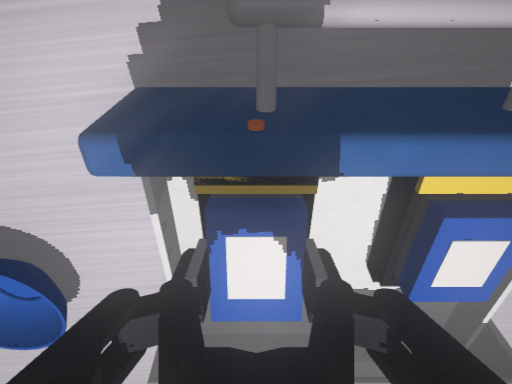

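The tongue is under the lip, pack centred (lip 194–318, pack 207–307). Now lower the other end about the tongue tip.

```bash
python3 -m creep '[[[-0.4,0,1.9],[0,0.048,0]],[[-0.4,0,1.9],[0,0.048,0]],[[0,0,0],[0,0,0]],[[0.7,0,0],[0,0,0]],[[0,0,0],[0,0,0]]]'
python3 -m creep '[[[-0.4,0,1.9],[0,0.048,0]],[[0,0,0],[0,0,0]],[[-0.3,0,1],[0,0.024,0]],[[0,0,0],[0,0,0]]]'
python3 - <<'E'
from h import *
tcp(-35,0,4,ty=-1.5)
E
```

```text
clock: 22.98
eef_pos: [0.606, 0.0534, 0.0798]
tool_rot: [0.046, 0.995, -0.004, 0.084]
ft_force: [4.4, -0.4, -4.0]
grip_width: 0.0443
grasp_force: 63.4
clock: 23.48
eef_pos: [0.6067, 0.0533, 0.077]
tool_rot: [0.046, 0.998, -0.002, 0.047]
ft_force: [3.7, -0.7, 0.9]
grip_width: 0.0445
grasp_force: 63.7
at [0.6067 0.0533 0.077 ] shift [-0.7  0.3  1.9] norm 2.0
turn [0.    0.025 0.001] other [-0.039  0.    -3.141]
```

```bash
python3 -m creep '[[[-0.2,0,1],[0,0.024,0]],[[0,0,0],[0,0,0]],[[0,0,0],[0,0,0]]]'
python3 -m creep '[[[0,0,0],[0,0,0]],[[0,0,0],[0,0,0]],[[0,0,0],[0,0,0]],[[0,0,-25],[0,0,0]],[[0,0,-40],[0,0,0]],[[0,0,-40],[0,0.06,0]],[[0,0,0],[0,0,0]],[[0,0,0],[0,0,0]]]' 62
python3 - <<'E'
from h import *
a=B+(27*ex-1*ey)/1000; a[2]=.115; go(a,ey)
w=cam("wrist"); cv2.imwrite("pics/w9.png",w["image"])
o=bot.get_obs()
vv,uu=np.mgrid[0:384,0:512]
d=np.stack([uu,vv,np.ones_like(uu)],-1)@np.linalg.inv(w["K"]).T*w["z_map"][...,None]
Q=(d@w["W"][:3,:3].T+w["W"][:3,3]-B)*1000; L=np.stack([Q@ex,Q@ey,Q[...,2]],-1)
m=(w["z_map"]>0)&(L[...,2]>24)&(L[...,2]<40)&(abs(L[...,0])<45)&(abs(L[...,1])<32)
q=L[m]; print(len(q),np.percentile(q,[1,50,99],0).round(1).tolist(), "plane z=ax+by+c",np.linalg.lstsq(np.c_[q[:,:2],np.ones(len(q))],q[:,2],rcond=None)[0].round(3))
E
```

```text
clock: 23.85
eef_pos: [0.6069, 0.0533, 0.0758]
tool_rot: [0.046, 0.998, -0.002, 0.035]
ft_force: [4.0, -0.2, 0.1]
grip_width: 0.0447
grasp_force: 63.8
clock: 24.85
eef_pos: [0.5989, 0.0539, 0.1798]
tool_rot: [0.046, 0.999, -0.0, 0.005]
ft_force: [-0.3, 0.1, -0.4]
grip_width: 0.062
grasp_force: 0.0
at [0.5989 0.0539 0.1798] shift [-31.9   0.9  65.1] norm 72.5
turn [-0.     0.009  0.001] other [-0.014 -0.    -3.141]
4236 [[-30.2, -23.3, 25.5], [-1.4, -0.5, 31.3], [31.1, 21.8, 34.3]] plane z=ax+by+c [ 0.085 -0.    31.213]
```

View pics/w9.png

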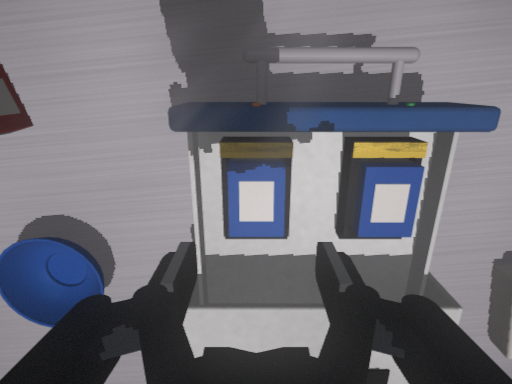

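The pack lies in the pocket, tongue under the lip, other end still raised ~4° on the contact block. Now I'll press at local x≈22 with closed fingers.

```bash
python3 -m creep '[[[-27,1,0],[0,0.009,0]],[[0,0,0],[0,0,0]],[[0,0,0],[0,0,0]],[[0,0,40],[0,0,0]],[[0,0,30],[0,0,0]],[[0,0,0],[0,0,0]]]' 0
python3 -m creep '[[[0,0,3],[0,0,0]],[[0,0,3],[0,0,0]],[[0,0,3],[0,0,0]],[[0,0,2],[0,0,0]],[[0,0,0],[0,0,0]]]'
```

```text
clock: 25.65
eef_pos: [0.623, 0.0523, 0.1077]
tool_rot: [0.046, 0.999, -0.001, -0.003]
ft_force: [-0.1, 0.1, -0.1]
grip_width: -0.0
grasp_force: 0.0
clock: 26.28
eef_pos: [0.6263, 0.0524, 0.0997]
tool_rot: [0.046, 0.999, -0.0, 0.0]
ft_force: [0.1, -0.5, -0.1]
grip_width: -0.0001
grasp_force: 0.0
```

```bash
python3 -m creep '[[[0,0,2],[0,0,0]],[[0,0,2],[0,0,0]],[[0,0,1.5],[0,0,0]],[[0,0,1.5],[0,0,0]],[[0,0,0],[0,0,0]]]'
python3 -m creep '[[[0,0,1],[0,0,0]],[[0,0,1],[0,0,0]],[[0,0,1],[0,0,0]],[[0,0,0],[0,0,0]]]'
```

```text
clock: 26.9
eef_pos: [0.6284, 0.0523, 0.0946]
tool_rot: [0.046, 0.999, 0.0, 0.003]
ft_force: [2.5, -1.5, 4.9]
grip_width: 0.0002
grasp_force: 2.7
clock: 27.4
eef_pos: [0.6285, 0.0523, 0.0919]
tool_rot: [0.046, 0.999, 0.0, 0.003]
ft_force: [2.1, -1.4, 6.2]
grip_width: 0.0
grasp_force: 3.3
```

```bash
python3 -m creep '[[[0,0,1],[0,0,0]],[[0,0,1],[0,0,0]],[[0,0,0],[0,0,0]]]'
python3 -m creep '[[[0,0,1],[0,0,0]],[[0,0,1],[0,0,0]],[[0,0,0],[0,0,0]]]'
```

```text
clock: 27.78
eef_pos: [0.6288, 0.0523, 0.091]
tool_rot: [0.046, 0.999, 0.0, 0.004]
ft_force: [0.3, -1.4, 12.2]
grip_width: -0.0001
grasp_force: 5.7
clock: 28.15
eef_pos: [0.629, 0.0523, 0.091]
tool_rot: [0.046, 0.999, 0.0, 0.005]
ft_force: [-3.3, -0.9, 19.1]
grip_width: -0.0001
grasp_force: 9.6
```

```bash
python3 -m creep '[[[0,0,1],[0,0,0]],[[0,0,0],[0,0,0]]]'
python3 -m creep '[[[0,0,-8],[0,0,0]],[[0,0,-30],[0,0,0]],[[25,0,-50],[0,0,0]],[[0,0,-10],[0,0,0]],[[0,0,0],[0,0,0]],[[0,0,0],[0,0,0]],[[0,0,0],[0,0,0]]]'
python3 - <<'E'
from h import *
w=cam("wrist"); t=cam("top"); s=cam("side")
vv,uu=np.mgrid[0:384,0:512]
d=np.stack([uu,vv,np.ones_like(uu)],-1)@np.linalg.inv(w["K"]).T*w["z_map"][...,None]
Q=(d@w["W"][:3,:3].T+w["W"][:3,3]-B)*1000; L=np.stack([Q@ex,Q@ey,Q[...,2]],-1)
for off in(0,110):
    m=(w["z_map"]>0)&(L[...,2]>24)&(L[...,2]<40)&(abs(L[...,0])<45)&(abs(L[...,1]-off)<32)
    q=L[m]; print(len(q),np.percentile(q,[2,50,98],0).round(1).tolist(), "plane",np.linalg.lstsq(np.c_[q[:,:2],np.ones(len(q))],q[:,2],rcond=None)[0].round(3))
for q,z in(("handle",.078),):
    for r in vision.place_of(w,q)[:1]: print(q,r["score"],xyz(w,r["position"],z))
a=cv2.resize(w["image"][60:300,130:470],None,fx=1.15,fy=1.15)
b=cv2.resize(s["image"][110:370,130:450],(391,318)); cv2.imwrite("pics/f.png",np.hstack([cv2.resize(a,(391,318)),b]))
E
```

```text
clock: 28.4
eef_pos: [0.6291, 0.0523, 0.0909]
tool_rot: [0.046, 0.999, 0.0, 0.005]
ft_force: [-4.3, -2.3, 22.2]
grip_width: -0.0003
grasp_force: 11.6
clock: 29.28
eef_pos: [0.6007, 0.0546, 0.1807]
tool_rot: [0.046, 0.999, -0.0, -0.001]
ft_force: [-0.1, 0.5, -0.1]
grip_width: -0.0001
grasp_force: 0.0
4009 [[-28.2, -22.8, 26.7], [0.1, -0.5, 28.3], [32.3, 21.3, 29.8]] plane [ 4.0000e-03 -0.0000e+00  2.8286e+01]
4122 [[-27.6, 86.2, 25.5], [0.8, 108.2, 28.3], [33.1, 131.2, 29.7]] plane [2.0000e-03 7.0000e-03 2.7478e+01]
handle 0.65 [0.50188338 0.11916979 0.078     ]
```

View pics/f.png

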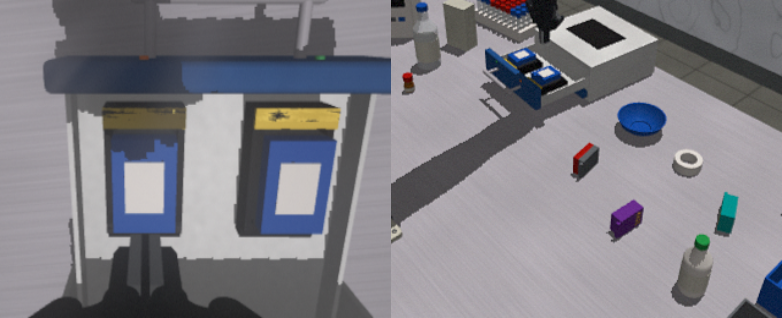

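The pack is flat at the same height as its neighbour, and nothing else has moved. One check that the drawer is still at its stop: bar position from depth.

```bash
python3 - <<'E'
from h import *
vv,uu=np.mgrid[0:384,0:512]
H=np.array([.4995,.1200,0])
for n in("wrist","top","side"):
    w=cam(n)
    d=np.stack([uu,vv,np.ones_like(uu)],-1)@np.linalg.inv(w["K"]).T*w["z_map"][...,None]
    Q=(d@w["W"][:3,:3].T+w["W"][:3,3]-H)*1000; x,y,z=Q@ex,Q@ey,Q[...,2]
    m=(w["z_map"]>0)&(abs(x)<16)&(abs(y)<45)&(z>78)&(z<90)
    print(n,m.sum(),np.percentile(x[m],[3,50,97]).round(1),np.percentile(z[m],[50,97]).round(1))
E
```

```text
wrist 1950 [-4.1  1.1  6. ] [82.8 84.6]Traceback (most recent call last):
  File "<stdin>", line 9, in <module>
    return _quantile_unchecked(
        a, q, axis, out, overwrite_input, method, keepdims, weights)
    return _ureduce(a,
                    func=_quantile_ureduce_func,
    ...<5 lines>...
                    overwrite_input=overwrite_input,
                    method=method)
    r = func(a, **kwargs)
    result = _quantile(arr,
                       quantiles=q,
    ...<2 lines>...
                       out=out,
                       weights=wgt)
    slices_having_nans = np.isnan(arr[-1, ...])
                                  ~~~^^^^^^^^^
IndexError: index -1 is out of bounds for axis 0 with size 0
```

```bash
python3 -c "
from h import *
print(workorder.job_done())"
```

```text
the job is handed in; nothing more can be done
None
```

I pulled the drawer out to its stop and loaded the blue pack contacts-down under the lip. The final depth check showed it flat and level with the filled pocket's pack; nothing else looked disturbed, and I handed the job in at about 29 s with no verdict returned.

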